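Tighten the last sight-glass nut with the click wrench

ROBOT

A 6-joint arm with a two-finger parallel gripper is mounted at the origin on the work surface. World frame = base frame: x ahead of the robot, y to its left, z up, the work surface at z = 0. Lengths are in mm, angles in rad, forces in N, time in s.
With the tool pointing down it reaches from about 275 to 1000 mm from the base axis. Payload 8.4 kg.
Tool frame: the origin (TCP) lies at the very end of the fingers, on their centre line; the grasp point (between the pads) lies 19 mm behind it; z points along the fingers, x is the direction in which the jaws open and shut, and the axes are right-handed (so a half turn about z gives the same grasp; the last joint's range is limited). The gripper opens to 85 mm and grips with 20 to 120 N. Pads are 22 mm wide; open, the fingers measure 114 mm over their backs; the gripper's body (76 mm by 85 mm) begins 54 mm behind the grasp point. The pads swing forward as they close: fully open they stand 13 mm farther back than shut.
Start: joints at [-1.266, 0.353, 1.633, -0, 1.155, -0.002], TCP at [188.755, -595.818, 231.281] pointing down, gripper open.
Joint ranges: [-2.63, 2.63], [-0.92, 2.1], [0.06, 2.66], [-1.3, 4.44], [0, 2.69], [-3.02, 3.02]. Speed limits (rad/s): [2.22, 2.22, 2.79, 3.14, 3.14, 3.14].

INTERFACE

Orientations are given as [roll, pitch, yaw] about the fixed x, y, z axes, in that order (R = Rz(yaw) Ry(pitch) Rx(roll)).
In Python, from rig import sense, grab_frame, calibration, sign_off gives the robot as it stands.
- The arm moves only by the tool servo_tool, never from a script. Its argument "series" is one flat list of numbers, 4 for each row, row after row: the shift along the world's x, y, z in m, then the turn about the world's z in degrees. In form: [x, y, z, yaw, x, y, z, yaw, ...]. A call has 1 to 8 rows; each row shifts and turns the commanded pose from where the row before left it; what a row does not reach is not made up. A row lasts 1/12 s, in which the tool goes at most 41.7 mm and 7.16 degrees, less where a joint would pass 70% of its speed; a pose out of reach is approached as far as the arm can. A call is refused whole if a number of a shift passes 0.0417 or a number of a turn 7.16, either way. A call with a gripper value outside its range is refused whole. "gripper" is the finger opening in m, from 0 to 0.0854, set as the call begins (left out, the last holds). The fingers move at their own pace and stop on an object; "newtons" is the grip in N (left out, the last holds). Time passes only in rows, so rows that do not move let the fingers close. It gives the time, the measured TCP pose, the force and the opening at its end, in the units of the state.
- sense(): the state, without advancing time (a new reading comes with each control period).
- grab_frame(name): name is "scene" or "top" or "wrist"; returns the picture (480x640x3 uint8, blue, green, red); there is no depth.
- calibration(name): a dict with "fx", "fy", "cx", "cy" (pixels), "distortion" ([k1, k2, p1, p2, k3] as OpenCV has them; the pictures are not rectified), "rvec" (rotation vector, rad) and "tvec" (3), from world to camera coordinates, as OpenCV has them. Camera axes: x right, y down, z forward; pixel columns grow to the right and rows downward; lengths in mm; the calibration is good to about 2 mm. A picture is of the moment at which its call begins: read the wrist's pose just before it. calibration takes no time and is no camera call; for the wrist camera it gives the pose at the moment of the call.
- sign_off(): hands the job in, once; it reports no verdict.
The state is a dict: "clock": time; "qpos": joint angles; "qvel": joint speeds; "joint_efforts": joint torques, N m; "eef_pos": TCP position; "tcp_rot": TCP orientation; "contact_force": force on the tool from outside, world axes, zero at the start; "wrist_torque": the same for the moment, N m; "opening": opening from 0.0 (shut) to 1.0 (fully open).
Only numpy, scipy, OpenCV 4.12 (cv2) and the standard library are available. Lean on these libraries where they do the work, as an engineer would, in place of code of your own. Each camera call takes 0.05 s, during which the arm holds its last target. There are 200 camera calls.

TASK

Take the click wrench from its cradle, ease its socket fully down over the one sight-glass nut that has no yellow paint stripe, without forcing it, and turn it clockwise until the wrench clicks over; stop there, because going on against the wrench's stop overtightens the nut and cracks the glass. Then lift the wrench off and lay it back in the cradle the way it lay, without touching the glass or bumping the vessel with the hand, and leave the other things on the bench where they are.

Things in the scene. Friction and masses are not known exactly. Their poses are not given: they have to be found in the camera images.
- wrench: Click wrench, loose, 0.6 kg, lying level in its cradle. Origin: on the drive axis at the socket's mouth (lowest point), z up. Handle: bar 24 mm wide and 28 mm high along -x to x = -200 mm, its axis 58 mm above the origin; silver, from -60 mm on a black ribbed grip. Steel head 48 mm in diameter with a red dot, top 73 mm up; dark 41 mm socket below. Centre of mass 60 mm behind the drive axis.
- wrench_grip (a point): The middle of the place to hold and push the handle: on the handle's axis, 90 mm behind the drive axis (x = -90, z = 58 mm in the wrench's frame). Axes as the wrench's.
- click (a joint): Breakaway joint in the head, round the drive axis: 0 = set; grows to a hard stop at 0.18 rad as the handle moves on clockwise and the socket stays behind. Yields at a turning moment of 1.0 N m (11 N pushed sideways at wrench_grip); the resistance then falls steadily, to half at 0.11 rad, 1/6 at the stop: that is the click. Springs back unloaded. Against the stop it turns the nut further.
- socket_mouth (a point): Centre of the socket's open lower end. The hexagonal socket is 28 mm across flats and 19.5 mm deep, its axis is z, and a corner of the hexagon points along x. Turns with the socket.
- vessel: Fixed dished steel vessel head, origin on the bench at the centre of its 232 mm foot ring (two clamps reach 156 mm out), z up. On top a nozzle: bolted flanges 156 mm in diameter, upper face 139 mm up, and 4 studs 55 mm from the centre, ends 163 mm up, with 27 mm hex nuts on 3 mm washers. Three have a yellow stripe over nut and washer; the one to tighten, on the +x side, has none.
- glass: The sight glass: green-tinted disc 58 mm in diameter in the centre of the upper flange, nearly flush with it (top 1 mm above the flange face). Origin in the middle of its underside, 12 mm below its top. Not to be touched.
- nut (a joint): Angle of the nut to tighten, grows clockwise seen from above (tightening); it starts hand-tight, somewhere between 0 and 0.45 rad. It is already stiff to turn and gets stiffer as it tightens; it stays where it is left.
- nut_foot (a point): On the axis of the unmarked nut, at its underside. Nut 27 mm across flats, 16 mm high, its sides bevelled to 20.6 mm over the top 5 mm; the stud stands 5 mm above it. z up, a corner of the hexagon points along x; turns with the nut. Fully seated, the socket's bottom rests on the stud's end and its mouth is 1.5 mm above this point.
- cradle: Fixed plywood cradle. Origin on the bench below the middle of the wrench's grip, z up, the wrench's head end towards +x. Base 158 x 70 mm, 12 mm thick; two 12 mm uprights with flared notches 50 mm in front of and 86 mm behind the origin, notch floor 60 mm up and 31 mm wide, horn tips about 76 mm up.
- cradle_rest (a point): Where wrench_grip lies when the wrench is in the cradle: 74 mm above the cradle's origin. Lying in the cradle the wrench's axes agree with the cradle's.
- can: Black drinks can, 66 mm diameter, 165 mm high, standing; origin at the centre of its underside. Bystander.
- stub: Steel pipe stub 33 mm in diameter and 81 mm high on a 76 mm collar disc, standing; origin at the centre of its underside. Bystander.
- collar: Square aluminium flange plate with a bore and four holes, 80 x 80 x 14 mm, lying flat; origin at the centre of its underside. Bystander.
Mind the look-alikes: they are no part of the job. What is shaped like the wrench but pink is not meant.

How it is judged (in metres and radians):
On the way, in this order (a step that is already met when the one before it is completed fails the run):
1. the socket is fully down over the unmarked nut, wrench upright (distance between socket_mouth and nut_foot below 0.006 m and angle between wrench's own z axis and vertical below 0.15 rad), for 0.2 s.
2. the wrench has clicked over with the socket still fully on the nut (value of joint click above 0.07 rad and distance between socket_mouth and nut_foot below 0.008 m and value of joint nut above 0.52 rad), for 0.1 s.
At the end, for the whole second after the job is handed in: The unmarked nut is tight, not overtight (joint nut 0.52 to 0.76 rad); the wrench rests in its cradle, grip within 20 mm of cradle_rest, head to the cradle's +x, within 0.12 rad of level and of the cradle's direction; can, stub and collar within 30 mm of where they stood (value of joint nut between 0.52 and 0.76 rad and distance between wrench_grip and cradle_rest below 0.02 m and x of socket_mouth in the frame of cradle above 0.06 m and angle between the x axis of wrench and the x axis of cradle, either way round below 0.12 rad and angle between wrench's own z axis and vertical below 0.12 rad and linear speed of wrench below 0.02 m/s and distance of each of can, stub, collar from where it was at the start of the episode below 0.03 m); the robot touches nothing.
It fails at once if the nut is overtightened (turned past 0.76 rad: pushed on against the wrench's stop) (value of joint nut above 0.76 rad).
It fails at once if the wrench is forced against the vessel or its nuts with more than 50 N while it is not seated on the nut (contact force between wrench and vessel above 50 N and distance between socket_mouth and nut_foot above 0.006 m).
It fails at once if the glass is touched with more than 2 N (contact force between glass and anything else above 2 N).
It fails at once if the robot's fingers or arm bump the vessel with more than 8 N (contact force between any of the fingers, the arm and vessel above 8 N).
It fails at once if the can, the stub or the collar is pushed more than 30 mm away, or the can is knocked over (distance of any of can, stub, collar from where it was at the start of the episode above 0.03 m or angle between can's own z axis and vertical above 0.5 rad).
It also fails if it takes over 72 s, if anything falls off the work surface, if the arm or the gripper's body presses on something with over 40 N, if the wrist force passes 120 N, or if a joint passes its speed limit or range.

## Working session

There is one attempt and no reset: what is moved stays moved. The work goes in short steps, Python scripts to look and compute and a tool call to move; the robot and the scene stay as the last step left them, time stands still between calls to the robot, and variables do not carry over. Pictures are saved under pics/ and viewed, about 8 in all and at most 12, crops included, and the job is handed in when it is done.

Besides the shell and the picture viewer there is one more tool, called after "Emit:" in YAML: its name, and indented under it one key for each argument. servo_tool: Moves the arm, as the interface text tells. Its arguments: {"type":"object","properties":{"series":{"type":"array"},"gripper":{"type":"number"},"newtons":{"type":"number"}},"required":["series"]}

```bash
mkdir -p pics; cat > h.py <<'E'
import cv2,numpy as np
from rig import sense,grab_frame,calibration,sign_off
def cam(n,c=None):
    c=c or calibration(n)
    K=np.array([[c['fx'],0,c['cx']],[0,c['fy'],c['cy']],[0,0,1]],float)
    return K,np.array(c['distortion'],float),cv2.Rodrigues(np.array(c['rvec'],float))[0],np.array(c['tvec'],float).ravel()
def at_z(n,px,z,c=None):
    K,d,R,t=cam(n,c)
    u=cv2.undistortPoints(np.array(px,float).reshape(-1,1,2),K,d).reshape(-1,2)
    o=-R.T@t; r=np.c_[u,np.ones(len(u))]@R
    return o+r*((np.broadcast_to(z,len(u))-o[2])/r[:,2])[:,None]
def proj(n,P,c=None):
    K,d,R,t=cam(n,c)
    return cv2.projectPoints(np.array(P,float).reshape(-1,3),cv2.Rodrigues(R)[0],t,K,d)[0].reshape(-1,2)
E
python3 - <<'E'
from h import *
print(sense())
for n in("scene","top","wrist"):
    c=calibration(n);cv2.imwrite(f"pics/{n}0.png",grab_frame(n));K,d,R,t=cam(n,c);print(n,c['fx'],-R.T@t,R[2])
E
```

```text
{'clock': 0.0, 'qpos': array([-1.26641222e+00,  3.53651366e-01,  1.63411246e+00,  6.93671693e-06,
        1.15521350e+00, -2.40977970e-03]), 'qvel': array([ 7.88691714e-04, -5.60246293e-04, -4.86742688e-04,  3.44669007e-05,
        4.06400502e-04, -8.42387681e-04]), 'joint_efforts': array([-6.84583320e-04, -6.05260348e+01, -3.42070949e+01, -4.70024600e-05,
        9.19270824e-03, -1.44426231e-06]), 'eef_pos': array([ 188.60832423, -595.371321  ,  230.56895162]), 'tcp_rot': array([-3.14158297e+00,  1.38465289e-03, -1.26400524e+00]), 'contact_force': array([ 0.38992524,  0.35156046, -0.2518332 ]), 'wrist_torque': array([0.00158651, 0.04530337, 0.02864458]), 'opening': 1.0016493367399422}
scene 485.6881625486889 [1057.54545842 -775.97241058  768.05334829] [-0.44566877  0.69475385 -0.56453205]
top 496.07229000411246 [ 386.00552488   15.18050034 1284.31262228] [ 0.1410926   0.01082777 -0.98993719]
wrist 372.431821897107 [ 263.06840133 -572.6229579   372.13185748] [-0.29073762 -0.0911513  -0.95245109]
```

View pics/top0.png

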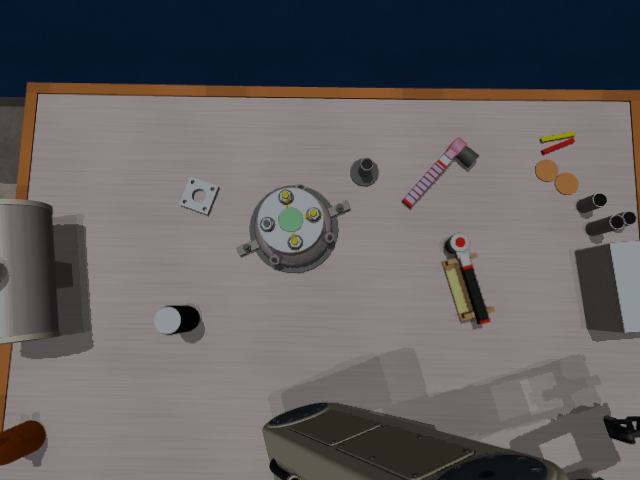

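View pics/scene0.png

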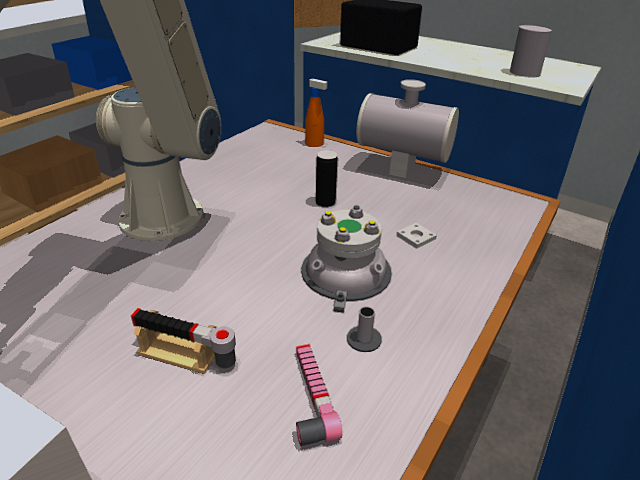

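The top view shows the red-dot wrench with its head at (460,242) and tail at (483,322). The vessel glass is at (290,219), the unmarked nut at (267,224), and the pink decoy at (440,170). I'll enlarge the parts that matter.

```bash
python3 - <<'E'
from h import *
a=cv2.imread("pics/top0.png")
A=cv2.resize(a[180:260,240:340],(800,640),interpolation=cv2.INTER_CUBIC)[:600]
B=cv2.resize(a[225:330,420:510],None,fx=5.7,fy=5.7,interpolation=cv2.INTER_CUBIC)
cv2.imwrite("pics/A.png",A)
cv2.imwrite("pics/B.png",B)
print(B.shape)
E
```

```text
(598, 513, 3)
```

View pics/A.png

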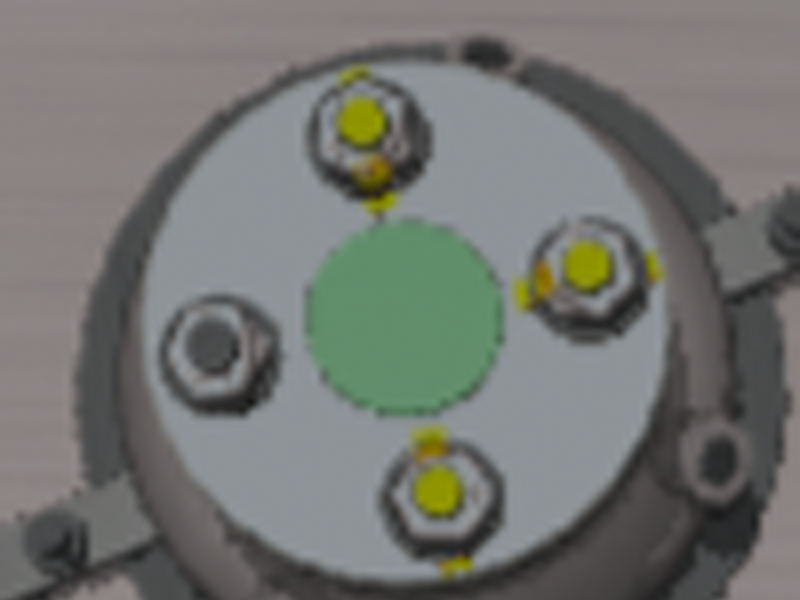

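View pics/B.png

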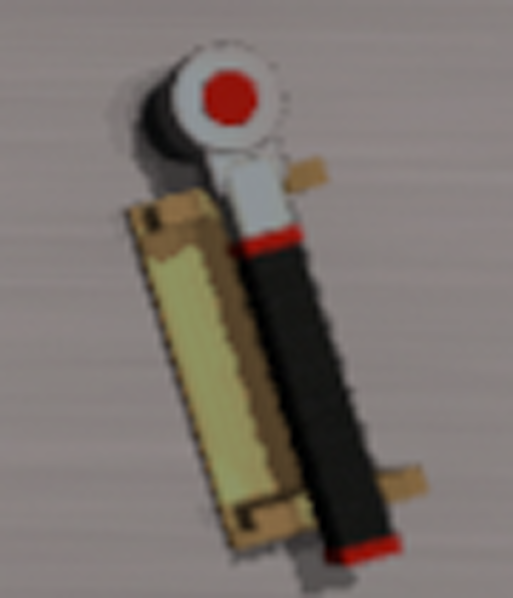

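Crop A shows the stud ends at (363,120), (589,264), (437,490) and the unmarked one at (212,345), with the glass centre at (404,317). Crop B shows the red dot at (230,98), the red ring at (272,240) and the tail cap at about (364,548).

```bash
python3 - <<'E'
from h import *
m=lambda X,s,o:(np.array(X,float)+.5)/s-.5+o
S=m([(363,120),(589,264),(437,490),(212,345)],8,(240,180))
P=at_z("top",S,163);print("studs",P.round(1));c=P.mean(0);print("centre",c.round(1),"r",np.linalg.norm(P-c,axis=1).round(1), np.degrees(np.arctan2(*(P-c)[:,[1,0]].T[::1])).round(1))
print("glass",at_z("top",m([(404,317)],8,(240,180)),140).round(1))
W=m([(230,98),(272,238),(362,552)],5.7,(420,225))
Q=at_z("top",W,[89,88,88]);print("wrench",Q.round(1));d=Q[0]-Q[2];print(np.linalg.norm(d),np.degrees(np.arctan2(d[1],d[0])))
u=d/np.linalg.norm(d);print("grip",(Q[0]-90*u).round(1))
# scene check
print("scene proj: studs",proj("scene",P).round(0).tolist(),"dot",proj("scene",Q[:1]))
for n,p,z in(("can",(172,320),165),("stub",(366,163),81),("collar",(200,195),14)):print(n,at_z("top",[p],z).round(0))
cv2.imwrite("pics/C.png",cv2.resize(cv2.imread("pics/scene0.png")[190:390,120:400],None,fx=2.8,fy=2.8,interpolation=cv2.INTER_CUBIC))
E
```

```text
studs [[640.7 104.9 163. ]
 [599.5  38.8 163. ]
 [533.2  80.8 163. ]
 [574.  146.4 163. ]]
centre [586.9  92.7 163. ] r [55.2 55.4 54.9 55.2] [  12.8  -76.8 -167.5  103.4]
glass [[587.2  93.1 140. ]]
wrench [[ 547.7 -316.2   89. ]
 [ 488.5 -332.8   88. ]
 [ 358.7 -366.6   88. ]]
195.5197217934312 14.933225926761057
grip [ 460.7 -339.4   88.5]
scene proj: studs [[372.0, 221.0], [342.0, 228.0], [328.0, 211.0], [356.0, 205.0]] dot [[221.69843375 333.66366465]]
can [[351. 348. 165.]]
stub [[743. -89.  81.]]
collar [[670. 339.  14.]]
```

View pics/C.png

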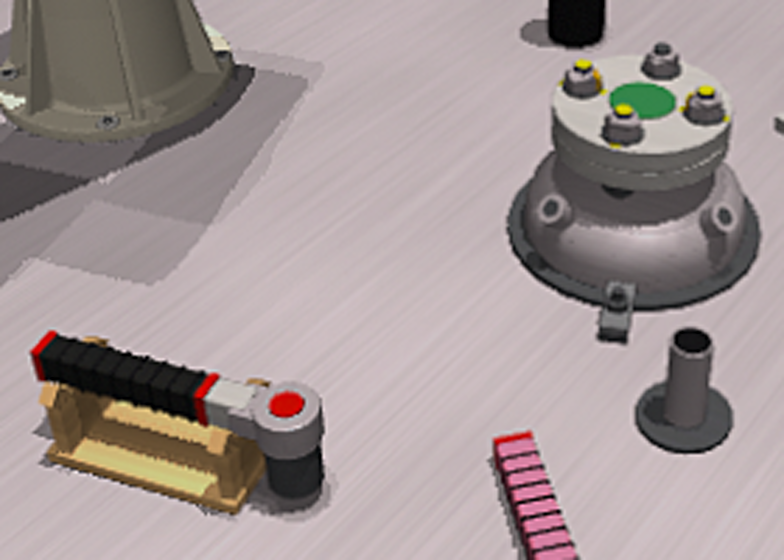

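The measurements agree: stud radius is 55.2 (should be 55), and the scene projection is within about 2 px. That puts the nut axis near (574.5,146.3), the vessel's +x at 103°, the wrench yaw at 15°, and the grip at about (461,-339,74). First I'll look at the nut's hexagon with the empty hand.

Emit:
servo_tool:
  series: [0.0173,0.0365,0,0,0.0173,0.0365,0,0,0.0173,0.0365,0,0,0.0173,0.0365,0,0,0.0173,0.0365,0,0,0.0173,0.0365,0,0,0.0173,0.0365,0,0,0.0173,0.0365,0,0]

```text
clock: 0.82
eef_pos: [327.4, -302.0, 231.3]
tcp_rot: [-3.141, -0.0, -1.264]
contact_force: [1.5, -0.5, -0.3]
opening: 1.001
```

Emit:
servo_tool:
  series: [0.0173,0.0365,0,0,0.0173,0.0365,0,0,0.0173,0.0365,0,0,0.0173,0.0365,0,0,0.0173,0.0365,0,0,0.0173,0.0365,0,0,0.0173,0.0365,0,0,0.0173,0.0365,0,0]

```text
clock: 1.48
eef_pos: [465.9, -9.7, 231.3]
tcp_rot: [-3.141, -0.0, -1.264]
contact_force: [0.7, -0.7, 0.7]
opening: 0.999
```

Emit:
servo_tool:
  series: [0.0173,0.0365,0,0,0.0173,0.0365,0,0,0.0173,0.0365,0,0,0.0173,0.0365,0,0,0,0,0,0,0,0,0,0]

```text
clock: 1.98
eef_pos: [535.0, 136.1, 230.7]
tcp_rot: [3.141, 0.0, -1.261]
contact_force: [-1.1, 0.2, -0.2]
opening: 0.998
```

```bash
python3 - <<'E'
from h import *
import json
s=sense();c=calibration("wrist");f=grab_frame("wrist")
print(s['eef_pos'],s['tcp_rot'],s['clock'],s['contact_force'])
cv2.imwrite("pics/w1.png",f);json.dump({k:np.array(v).tolist() for k,v in c.items()},open("w1.json","w"))
p=proj("wrist",[[574.5,146.3,158],[574.5,146.3,163]],c);print(p)
x,y=np.clip(p[0].astype(int)-50,0,[540,380]);print(x,y)
cv2.imwrite("pics/D.png",cv2.resize(f[y:y+100,x:x+100],None,fx=6,fy=6,interpolation=cv2.INTER_CUBIC))
E
```

```text
[535.02869701 136.05483032 230.73863708] [ 3.14095611e+00  1.10904152e-04 -1.26086249e+00] 1.9833 [-1.12889925  0.24586607 -0.2355729 ]
[[318.95935772 188.51632826]
 [319.02295213 190.04657317]]
268 138
```

View pics/D.png

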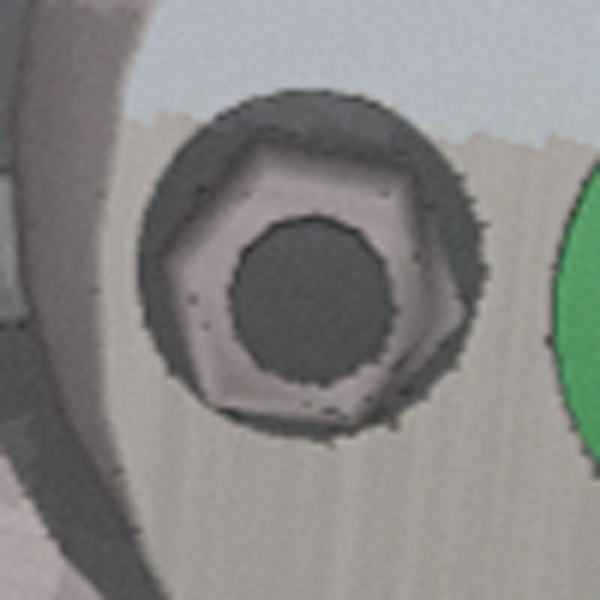

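The wrist crop shows the unmarked nut with no paint. The stud end is at (311,300), and the hexagon corners are at about (262,140), (412,163), (467,305), (357,428), (212,408) and (165,262).

```bash
python3 - <<'E'
from h import *
import json
c=json.load(open("w1.json"))
m=lambda X:(np.array(X,float)+.5)/6-.5+np.array([268,138])
H=at_z("wrist",m([(262,140),(412,163),(467,305),(357,428),(212,408),(165,262)]),153,c)
S=at_z("wrist",m([(311,300)]),163,c)[0];W=at_z("wrist",m([(312,262)]),142,c)[0]
C=H.mean(0);d=H-C;a=np.degrees(np.arctan2(d[:,1],d[:,0]))
print("stud",S,"washer",W,"hex",C,np.linalg.norm(d,axis=1).round(1),a.round(1),(a%60).round(1))
E
```

```text
stud [575.89753503 146.519399   163.        ] washer [576.29537465 146.35580284 142.        ] hex [575.64698805 146.20607242 153.        ] [14.9 15.3 15.4 15.  15.8 14.6] [  37.   -21.   -79.2 -144.6  158.5   98.5] [37.  39.  40.8 35.4 38.5 38.5]
```

Nut axis is about (575.5,146.4), with a corner at 38° mod 60, so the nut starts at about 0.08 rad. I plan to seat at wrench yaw 38°. Next I'll go above the grip.

Emit:
servo_tool:
  series: [-0.0062,-0.0396,0,-0.7,-0.0062,-0.0396,0,-0.7,-0.0062,-0.0396,0,-0.7,-0.0062,-0.0396,0,-0.7,-0.0062,-0.0396,0,0,-0.0062,-0.0396,0,0,-0.0062,-0.0396,0,0,-0.0062,-0.0396,0,0]

```text
clock: 2.7
eef_pos: [483.1, -185.3, 231.5]
tcp_rot: [3.141, -0.0, -1.314]
contact_force: [0.7, 0.0, 0.4]
opening: 0.999
```

Emit:
servo_tool:
  series: [-0.0062,-0.0396,-0.01,0,-0.0062,-0.0396,-0.01,0,-0.0062,-0.0396,-0.01,0,-0.0062,-0.0396,-0.01,0,0,0,0,0,0,0,0,0]

```text
clock: 3.2
eef_pos: [457.9, -343.2, 190.5]
tcp_rot: [3.14, 0.001, -1.318]
contact_force: [-0.1, 0.8, 0.6]
opening: 1.0
```

```bash
cat > dot.py <<'E'
from h import *
def dot(z,name):
    s=sense();c=calibration("wrist");f=grab_frame("wrist");cv2.imwrite(f"pics/{name}.png",f)
    print(s['clock'],s['eef_pos'].round(1),np.degrees(s['tcp_rot']).round(2),s['contact_force'].round(1),s['opening'])
    b,g,r=[f[...,i].astype(int) for i in range(3)]
    M=((r>90)&(g<60)&(b<60)).astype(np.uint8)
    n,l,st,ce=cv2.connectedComponentsWithStats(M)
    for i in range(1,n):
        if st[i,4]>60: print(st[i].tolist(),ce[i].round(1),at_z("wrist",[ce[i]],z,c)[0].round(1))
    return f,c
E
python3 -c "
from dot import *
dot(89,'w2')"
```

```text
3.2 [ 457.9 -343.2  190.5] [ 1.7993e+02  7.0000e-02 -7.5510e+01] [-0.1  0.8  0.6] 0.9998663849226587
[295, 187, 36, 13, 395] [312.5 193.3] [ 488.9 -333.2   89. ]
[303, 361, 31, 9, 231] [318.2 364.9] [ 361.4 -370.4   89. ]
```

View pics/w2.png

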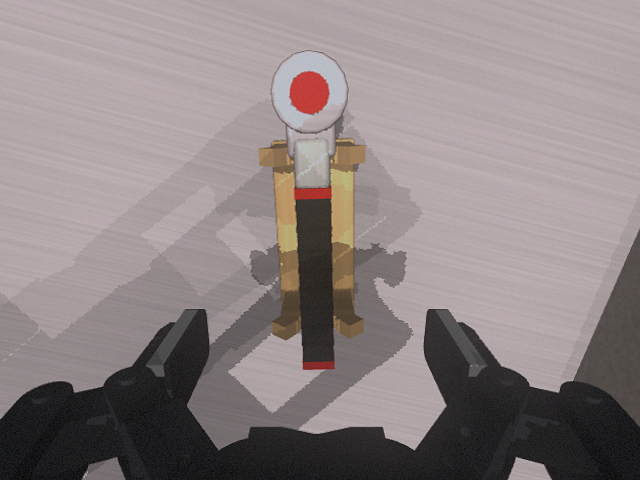

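The wrist view shows the wrench centred between the open fingers. The dot is at (309,93), the grip ring at (312,193), the tail at (318,365), and the cradle notches are clear of the grasp zone.

```bash
sed -i 's/(r>90)&(g<60)&(b<60)/(r>90)\&(g*2<r)\&(b*2<r)/' dot.py; python3 - <<'E'
from dot import *
f,c=dot(89,'w3')
P=at_z("wrist",[(309.3,92.7),(318.6,369.5),(313,193)],[89,80,88],c);d=P[0]-P[1];print(P.round(1),np.linalg.norm(d[:2]),np.degrees(np.arctan2(d[1],d[0])))
E
```

```text
3.25 [ 458.6 -341.8  190.9] [ 1.7995e+02  7.0000e-02 -7.5420e+01] [0.3 0.7 0.9] 0.9998182674304038
[292, 74, 39, 42, 1267] [311.   94.1] [ 548.2 -315.7   89. ]
[296, 189, 37, 12, 393] [313.8 194.7] [ 488.9 -332.8   89. ]
[304, 362, 32, 9, 230] [319.7 365.8] [ 361.4 -370.6   89. ]
[[ 548.7 -314.5   89. ]
 [ 351.5 -372.4   80. ]
 [ 489.6 -332.1   88. ]] 205.5491328507028 16.347162557688108
```

Emit:
servo_tool:
  series: [0.001,0.0006,-0.03,0.8,0,0,-0.03,0,0,0,-0.03,0,0,0,-0.025,0,0,0,-0.015,0,0,0,-0.008,0,0,0,0,0]

```text
clock: 3.88
eef_pos: [460.8, -338.8, 52.3]
tcp_rot: [3.14, 0.002, -1.298]
contact_force: [-0.8, 0.4, 0.8]
opening: 1.002
```

Emit:
servo_tool:
  series: [0,0,0,0,0,0,0,0,0,0,0,0,0,0,0,0,0,0,0,0,0,0,0,0]
  gripper: 0.015
  newtons: 60

```text
clock: 4.38
eef_pos: [461.7, -340.6, 54.2]
tcp_rot: [-3.141, -0.001, -1.299]
contact_force: [-1.5, 2.6, 7.1]
opening: 0.271
```

```bash
python3 - <<'E'
from dot import *
dot(89,'w4')
E
```

```text
4.3833 [ 461.7 -340.6   54.2] [-1.7996e+02 -4.0000e-02 -7.4400e+01] [-1.5  2.6  7.1] 0.27053393858707386
[268, 21, 91, 101, 7135] [312.7  70.8] [ 548.6 -316.    89. ]
[276, 268, 79, 29, 1729] [315.4 285.3] [ 489.7 -333.2   89. ]
```

Emit:
servo_tool:
  series: [0,0,0.008,0,0,0,0.02,0,0,0,0.03,0,0,0,0.04,0,0,0,0.04,0,0,0,0.038,0,0,0,0,0]
  newtons: 80

```text
clock: 5.02
eef_pos: [464.0, -342.5, 237.1]
tcp_rot: [-3.135, -0.008, -1.299]
contact_force: [2.1, -1.3, -5.6]
opening: 0.267
```

Emit:
servo_tool:
  series: [0.0036,0.0359,0,1.87,0.0036,0.0359,0,1.87,0.0036,0.0359,0,1.87,0.0036,0.0359,0,1.87,0.0036,0.0359,0,1.87,0.0036,0.0359,0,1.87,0.0036,0.0359,0,1.87,0.0036,0.0359,0,1.87]

```text
clock: 5.68
eef_pos: [488.5, -51.5, 227.9]
tcp_rot: [3.139, 0.002, -1.036]
contact_force: [0.7, -0.4, -7.4]
opening: 0.268
```

Emit:
servo_tool:
  series: [0.0036,0.0359,0,1.87,0.0036,0.0359,0,1.87,0.0036,0.0359,0,1.87,0.0036,0.0359,0,1.87,0,0,0,0,0,0,0,0,0,0,0,0]

```text
clock: 6.27
eef_pos: [503.3, 90.2, 228.0]
tcp_rot: [3.139, 0.001, -0.906]
contact_force: [-0.0, -0.3, -7.1]
opening: 0.267
```

```bash
python3 - <<'E'
from dot import *
f,c=dot(264,'w5')
cv2.imwrite("pics/t5.png",grab_frame("top"))
E
```

```text
6.2667 [503.3  90.2 228. ] [ 1.7984e+02  6.0000e-02 -5.1930e+01] [-0.  -0.3 -7.1] 0.2669959396261083
[269, 21, 91, 100, 7076] [313.8  70.8] [574.1 145.9 264. ]
[277, 274, 78, 23, 1664] [315.2 285.3] [526.6 108.2 264. ]
```

View pics/w5.png

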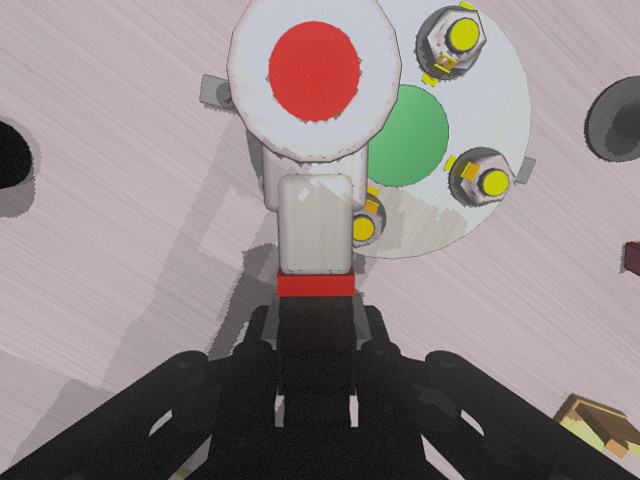

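The wrist view shows the dot at (314,71). The marked stud ends are at (464,36), (495,183) and (363,228), so I can measure dot and vessel together in one image.

```bash
python3 - <<'E'
from h import *
c=calibration("wrist");f=cv2.imread("pics/w5.png")
b,g,r=[f[...,i].astype(int) for i in range(3)]
hsv=cv2.cvtColor(f,cv2.COLOR_BGR2HSV)
M=((hsv[...,0]>27)&(hsv[...,0]<33)&(hsv[...,1]>200)&(hsv[...,2]>120)).astype(np.uint8)
n,l,st,ce=cv2.connectedComponentsWithStats(M);T={}
for i in range(1,n):
    if st[i,4]>250:print(st[i],ce[i].round(1),at_z("wrist",[ce[i]],163,c)[0].round(1))
# best-guess stud ends
P=at_z("wrist",[(464.5,36),(495,183),(363,229)],163,c)
a,bq,e=P # (far) , stud2, stud3
print(P.round(1),[np.linalg.norm(P[i]-P[j]).round(1) for i,j in((0,1),(1,2),(0,2))])
ctr=(a+e)/2;print("nut from antipode",(2*ctr-bq).round(1),"ctr",ctr)
G=((hsv[...,0]>50)&(hsv[...,0]<75)&(hsv[...,1]>100)).astype(np.uint8)
n,l,st,ce=cv2.connectedComponentsWithStats(G);i=1+st[1:,4].argmax();print(st[i])
print("dot",at_z("wrist",[(313.8,70.8)],265,c))
# top image: dot vs nut
t=cv2.imread("pics/t5.png").astype(int);R=((t[...,2]>90)&(t[...,1]*2<t[...,2])&(t[...,0]*2<t[...,2])).astype(np.uint8)
n,l,st,ce=cv2.connectedComponentsWithStats(R)
for i in range(1,n):
    if st[i,4]>25 and 200<ce[i][0]<400:print("top",st[i],at_z("top",[ce[i]],265))
E
```

```text
[451  19  27  31 644] [464.2  34. ] [641.9 104.3 163. ]
[484 172  24  23 440] [495.3 182.9] [600.5  38.4 163. ]
[[641.4 103.5 163. ]
 [600.3  38.5 163. ]
 [535.1  78.9 163. ]] [np.float64(76.9), np.float64(76.7), np.float64(109.1)]
nut from antipode [576.2 143.9 163. ] ctr [588.27864698  91.21690506 163.        ]
[ 368   87   81   99 5099]
dot [[574.6453745  144.87052829 265.        ]]
```

Dot to nut comes out at about (+1.8,0) mm from two independent pairs, and the yaw matches. Correct and descend.

Emit:
servo_tool:
  series: [0.0017,0,-0.012,0,0,0,-0.012,0,0,0,-0.006,0,0,0,0,0]

```text
clock: 6.7
eef_pos: [505.0, 89.2, 197.8]
tcp_rot: [3.139, 0.001, -0.909]
contact_force: [-0.6, -0.3, -7.9]
opening: 0.267
```

Emit:
servo_tool:
  series: [0,0,-0.002,0,0,0,-0.002,0,0,0,-0.002,0,0,0,0,0]

```text
clock: 7.03
eef_pos: [506.3, 90.3, 193.3]
tcp_rot: [-3.142, -0.0, -0.907]
contact_force: [0.2, -0.6, -7.2]
opening: 0.27
```

Emit:
servo_tool:
  series: [0,0,-0.002,0,0,0,-0.001,0,0,0,0,0]

```text
clock: 7.28
eef_pos: [505.9, 90.3, 191.2]
tcp_rot: [3.141, 0.0, -0.907]
contact_force: [-6.8, -2.0, 4.3]
opening: 0.267
```

Contact has started. The push is towards -x, so I'll give way a little and continue gently.

Emit:
servo_tool:
  series: [-0.0008,-0.0002,0,0,0,0,-0.001,0,0,0,0,0]

```text
clock: 7.53
eef_pos: [505.4, 90.3, 190.2]
tcp_rot: [-3.141, -0.0, -0.907]
contact_force: [-7.4, -2.1, 7.6]
opening: 0.267
```

Emit:
servo_tool:
  series: [0,0,-0.001,0,0,0,-0.001,0,0,0,0,0]

```text
clock: 7.78
eef_pos: [504.9, 89.8, 188.7]
tcp_rot: [3.141, -0.0, -0.907]
contact_force: [-12.1, -6.1, 15.5]
opening: 0.271
```

Emit:
servo_tool:
  series: [-0.001,-0.0006,0,0,0,0,0,0]

```text
clock: 7.95
eef_pos: [504.7, 89.7, 188.8]
tcp_rot: [-3.14, -0.001, -0.907]
contact_force: [-8.4, -1.9, 10.1]
opening: 0.272
```

```bash
python3 - <<'E'
from rig import *
s=sense();print(s['contact_force'].round(1),s['wrist_torque'].round(2),s['eef_pos'].round(1))
E
```

```text
[-8.4 -1.9 10.1] [0.32 0.79 0.28] [504.7  89.7 188.8]
```

Emit:
servo_tool:
  series: [-0.001,-0.0002,0,0,0,0,0,0]

```text
clock: 8.12
eef_pos: [504.5, 89.8, 188.7]
tcp_rot: [-3.139, -0.001, -0.907]
contact_force: [-3.5, -0.7, 2.6]
opening: 0.266
```

Emit:
servo_tool:
  series: [0,0,-0.001,0,0,0,-0.001,0,0,0,0,0]

```text
clock: 8.37
eef_pos: [503.6, 89.6, 184.8]
tcp_rot: [-3.141, 0.0, -0.907]
contact_force: [0.3, 1.8, -6.6]
opening: 0.269
```

It slid on freely. I'll go on down to the bottom.

Emit:
servo_tool:
  series: [0,0,-0.001,0,0,0,-0.001,0,0,0,-0.001,0,0,0,0,0]

```text
clock: 8.7
eef_pos: [503.6, 89.5, 181.9]
tcp_rot: [-3.141, 0.0, -0.907]
contact_force: [1.5, 2.3, -7.9]
opening: 0.269
```

Emit:
servo_tool:
  series: [0,0,-0.001,0,0,0,-0.0005,0,0,0,0,0]

```text
clock: 8.95
eef_pos: [503.6, 89.5, 180.9]
tcp_rot: [-3.141, -0.0, -0.907]
contact_force: [0.8, 1.7, -5.1]
opening: 0.268
```

Emit:
servo_tool:
  series: [0,0,-0.001,0,0,0,-0.0005,0,0,0,0,0]

```text
clock: 9.2
eef_pos: [503.4, 89.2, 179.9]
tcp_rot: [-3.142, -0.0, -0.907]
contact_force: [-5.1, -1.1, 4.9]
opening: 0.27
```

It is seated, with about 12 N resting on the stud. Next I'll generate the clockwise arc about the drive axis.

```bash
cat > mom.py <<'E'
from rig import *
import numpy as np
s=sense();F=s['contact_force'];T=s['wrist_torque'];y=s['tcp_rot'][2]+np.pi/2
r=-90.2e-3*np.array([np.cos(y),np.sin(y)])
print(s['clock'],"F",F.round(1),"T",T.round(2),"psi",np.degrees(y).round(2),"M",round(T[2]+r[0]*F[1]-r[1]*F[0],3))
E
python3 - <<'E'
import numpy as np
for d in (2.5,1.5):
  L=38.0;print(d)
  for k in range(int(45/d)):
    a,b=np.radians(L-k*d),np.radians(L-(k+1)*d)
    print(round(L-(k+1)*d,1),*(90.2*np.array([np.cos(a)-np.cos(b),np.sin(a)-np.sin(b)])).round(2),end=' | ')
  print()
E
python3 mom.py
```

```text
2.5
35.5 -2.35 3.15 | 33.0 -2.21 3.25 | 30.5 -2.07 3.35 | 28.0 -1.92 3.43 | 25.5 -1.77 3.51 | 23.0 -1.62 3.59 | 20.5 -1.46 3.66 | 18.0 -1.3 3.72 | 15.5 -1.13 3.77 | 13.0 -0.97 3.81 | 10.5 -0.8 3.85 | 8.0 -0.63 3.88 | 5.5 -0.46 3.91 | 3.0 -0.29 3.92 | 0.5 -0.12 3.93 | -2.0 0.05 3.94 | -4.5 0.22 3.93 | -7.0 0.39 3.92 | 
1.5
36.5 -1.43 1.88 | 35.0 -1.38 1.92 | 33.5 -1.33 1.95 | 32.0 -1.28 1.99 | 30.5 -1.23 2.02 | 29.0 -1.17 2.05 | 27.5 -1.12 2.08 | 26.0 -1.06 2.11 | 24.5 -1.01 2.14 | 23.0 -0.95 2.16 | 21.5 -0.89 2.19 | 20.0 -0.84 2.21 | 18.5 -0.78 2.23 | 17.0 -0.72 2.25 | 15.5 -0.66 2.27 | 14.0 -0.6 2.28 | 12.5 -0.54 2.3 | 11.0 -0.48 2.31 | 9.5 -0.42 2.32 | 8.0 -0.36 2.33 | 6.5 -0.3 2.34 | 5.0 -0.24 2.35 | 3.5 -0.17 2.35 | 2.0 -0.11 2.36 | 0.5 -0.05 2.36 | -1.0 0.01 2.36 | -2.5 0.07 2.36 | -4.0 0.13 2.36 | -5.5 0.2 2.35 | -7.0 0.26 2.35 | 
9.2 F [-5.1 -1.1  4.9] T [0.36 0.14 0.17] psi 38.03 M -0.029
```

Emit:
servo_tool:
  series: [-0.00235,0.00315,0,-2.5,-0.00221,0.00325,0,-2.5,-0.00207,0.00335,0,-2.5,-0.00192,0.00343,0,-2.5,0,0,0,0]

```text
clock: 9.62
eef_pos: [494.5, 102.9, 179.9]
tcp_rot: [-3.142, 0.0, -1.084]
contact_force: [-5.2, -0.9, 4.9]
opening: 0.273
```

```bash
python3 mom.py
```

```text
9.6167 F [-5.2 -0.9  4.9] T [0.31 0.3  0.29] psi 27.92 M 0.144
```

Emit:
servo_tool:
  series: [-0.00177,0.00351,0,-2.5,-0.00162,0.00359,0,-2.5,0,0,0,0]

```text
clock: 9.87
eef_pos: [491.0, 110.1, 179.9]
tcp_rot: [3.141, 0.0, -1.171]
contact_force: [-6.3, 0.0, 6.6]
opening: 0.27
```

```bash
python3 mom.py
```

```text
9.8667 F [-6.3  0.   6.6] T [0.36 0.37 0.41] psi 22.92 M 0.194
```

Emit:
servo_tool:
  series: [-0.00146,0.00366,0,-2.5,-0.0013,0.00372,0,-2.5,0,0,0,0]

```text
clock: 10.12
eef_pos: [488.1, 117.5, 179.9]
tcp_rot: [3.141, 0.0, -1.258]
contact_force: [-6.6, -0.8, 7.1]
opening: 0.266
```

```bash
python3 mom.py
```

```text
10.1167 F [-6.6 -0.8  7.1] T [0.35 0.38 0.46] psi 17.93 M 0.341
```

Emit:
servo_tool:
  series: [-0.00113,0.00377,0,-2.5,0,0,0,0]

```text
clock: 10.28
eef_pos: [486.9, 121.3, 179.9]
tcp_rot: [3.141, 0.0, -1.301]
contact_force: [-7.5, 0.4, 6.9]
opening: 0.268
```

```bash
python3 mom.py
```

```text
10.2833 F [-7.5  0.4  6.9] T [0.4  0.42 0.54] psi 15.44 M 0.332
```

Emit:
servo_tool:
  series: [-0.00097,0.00381,0,-2.5,0,0,0,0]

```text
clock: 10.45
eef_pos: [485.9, 125.1, 179.9]
tcp_rot: [3.141, 0.0, -1.345]
contact_force: [-8.0, 0.8, 7.4]
opening: 0.269
```

```bash
python3 mom.py
```

```text
10.45 F [-8.   0.8  7.4] T [0.38 0.51 0.6 ] psi 12.95 M 0.366
```

Emit:
servo_tool:
  series: [-0.0008,0.00385,0,-2.5,0,0,0,0]

```text
clock: 10.62
eef_pos: [485.0, 129.0, 179.9]
tcp_rot: [3.141, 0.0, -1.388]
contact_force: [-8.6, 0.6, 7.1]
opening: 0.27
```

```bash
python3 mom.py
```

```text
10.6167 F [-8.6  0.6  7.1] T [0.43 0.52 0.6 ] psi 10.45 M 0.411
```

Emit:
servo_tool:
  series: [-0.00063,0.00388,0,-2.5,0,0,0,0]

```text
clock: 10.78
eef_pos: [484.3, 132.9, 179.9]
tcp_rot: [3.14, 0.0, -1.432]
contact_force: [-9.6, 1.6, 8.0]
opening: 0.269
```

```bash
python3 mom.py
```

```text
10.7833 F [-9.6  1.6  8. ] T [0.34 0.59 0.69] psi 7.95 M 0.431
```

Emit:
servo_tool:
  series: [-0.0003,0.00234,0,-1.5,0,0,0,0]

```text
clock: 10.95
eef_pos: [484.1, 135.0, 179.9]
tcp_rot: [3.14, 0.0, -1.457]
contact_force: [-10.0, 0.8, 7.8]
opening: 0.27
```

```bash
python3 mom.py
```

```text
10.95 F [-10.    0.8   7.8] T [0.39 0.63 0.8 ] psi 6.53 M 0.628
```

Emit:
servo_tool:
  series: [-0.00024,0.00235,0,-1.5,0,0,0,0]

```text
clock: 11.12
eef_pos: [483.8, 137.4, 179.9]
tcp_rot: [3.14, 0.0, -1.483]
contact_force: [-9.0, 0.6, 7.5]
opening: 0.272
```

```bash
python3 mom.py
```

```text
11.1167 F [-9.   0.6  7.5] T [0.37 0.64 0.77] psi 5.02 M 0.65
```

Emit:
servo_tool:
  series: [-0.00017,0.00235,0,-1.5,0,0,0,0]

```text
clock: 11.28
eef_pos: [483.5, 139.8, 179.9]
tcp_rot: [3.14, 0.0, -1.509]
contact_force: [-9.8, 1.7, 8.2]
opening: 0.268
```

```bash
python3 mom.py
```

```text
11.2833 F [-9.8  1.7  8.2] T [0.44 0.71 0.84] psi 3.53 M 0.633
```

Emit:
servo_tool:
  series: [-0.00011,0.00236,0,-1.5,0,0,0,0]

```text
clock: 11.45
eef_pos: [483.4, 142.2, 179.9]
tcp_rot: [3.14, 0.0, -1.535]
contact_force: [-9.5, 1.5, 8.4]
opening: 0.269
```

```bash
python3 mom.py
```

```text
11.45 F [-9.5  1.5  8.4] T [0.39 0.72 0.94] psi 2.03 M 0.767
```

Emit:
servo_tool:
  series: [-5e-05,0.00236,0,-1.5,0,0,0,0]

```text
clock: 11.62
eef_pos: [483.3, 144.5, 179.9]
tcp_rot: [3.14, 0.0, -1.562]
contact_force: [-9.3, 1.9, 8.6]
opening: 0.27
```

```bash
python3 mom.py
```

```text
11.6167 F [-9.3  1.9  8.6] T [0.38 0.77 0.89] psi 0.53 M 0.707
```

Emit:
servo_tool:
  series: [1e-05,0.00236,0,-1.5,0,0,0,0]

```text
clock: 11.78
eef_pos: [483.3, 146.9, 179.9]
tcp_rot: [3.14, 0.0, -1.588]
contact_force: [-10.7, 2.3, 8.8]
opening: 0.268
```

```bash
python3 mom.py
```

```text
11.7833 F [-10.7   2.3   8.8] T [0.5  0.87 0.9 ] psi -0.96 M 0.702
```

Emit:
servo_tool:
  series: [7e-05,0.00236,0,-1.5,0,0,0,0]

```text
clock: 11.95
eef_pos: [483.3, 149.2, 179.9]
tcp_rot: [3.14, -0.0, -1.614]
contact_force: [-11.3, 3.2, 9.5]
opening: 0.268
```

```bash
python3 mom.py
```

```text
11.95 F [-11.3   3.2   9.5] T [0.68 0.79 1.  ] psi -2.45 M 0.758
```

I'll raise the grip, then use the camera to check whether the handle is slipping in the pads.

Emit:
servo_tool:
  series: [0,0,0,0]
  newtons: 120

```text
clock: 12.03
eef_pos: [483.3, 149.2, 180.0]
tcp_rot: [3.14, -0.0, -1.612]
contact_force: [-10.9, 2.5, 9.9]
opening: 0.266
```

```bash
python3 mom.py; python3 - <<'E'
from dot import *
f,c=dot(216.6,'w6')
E
python3 - <<'E'
import cv2
f=cv2.imread('pics/w6.png');cv2.imwrite('pics/w6c.png',cv2.resize(f[0:300,180:480],(600,600)))
E
```

```text
12.0333 F [-10.9   2.5   9.9] T [0.48 0.84 1.02] psi -2.38 M 0.831
12.0333 [483.3 149.2 180. ] [179.91  -0.   -92.38] [-10.9   2.5   9.9] 0.2659217743263795
[265, 21, 93, 102, 7428] [310.9  71.6] [573.4 146.1 216.6]
[276, 269, 79, 30, 1699] [315.5 287.1] [512.7 147.5 216.6]
```

View pics/w6c.png

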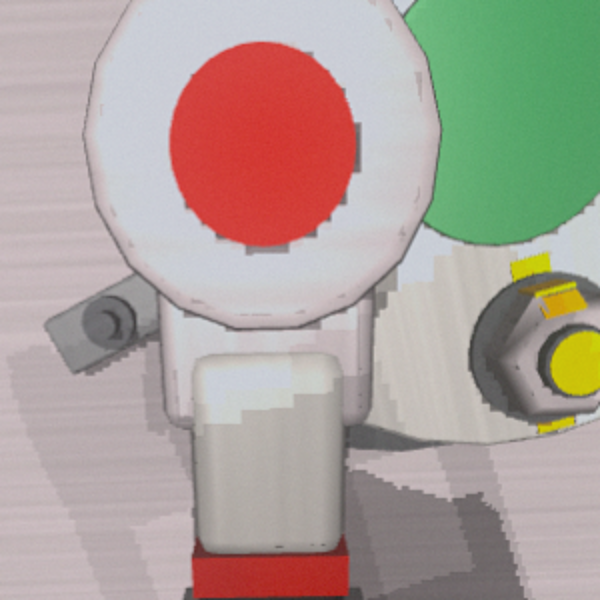

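The view shows the dot at (311,72), a lag of only about 0.7°, so there's no real slip. But the handle has turned 0.69 rad and M is only about 0.8, so my nut-angle estimate (about 0.71) doesn't square with the torque. Before pushing further I'll lift off and look at the nut itself.

Emit:
servo_tool:
  series: [-4e-05,-0.00315,0,2,3e-05,-0.00315,0,2,0,0,0,0]

```text
clock: 12.33
eef_pos: [483.5, 142.9, 180.0]
tcp_rot: [3.14, 0.001, -1.542]
contact_force: [-9.6, 6.2, 8.9]
opening: 0.264
```

```bash
python3 mom.py
```

```text
12.3333 F [-9.6  6.2  8.9] T [1.09 0.81 0.6 ] psi 1.66 M 0.014
```

Emit:
servo_tool:
  series: [0,0,0.003,0,0,0,0.005,0,0,0,0.008,0,0,0,0.01,0,0,0,0.014,0,0,0,0,0]

```text
clock: 12.83
eef_pos: [485.5, 142.6, 221.5]
tcp_rot: [-3.139, 0.0, -1.544]
contact_force: [1.8, 0.0, -6.8]
opening: 0.263
```

Emit:
servo_tool:
  series: [0,0.02,0,0,0,0.025,0,0,0,0.02,0,0,0,0,0,0,0,0,0,0]

```text
clock: 13.25
eef_pos: [484.0, 208.0, 218.7]
tcp_rot: [3.141, -0.001, -1.543]
contact_force: [-0.7, -0.2, -7.8]
opening: 0.264
```

```bash
python3 - <<'E'
from dot import *
import json
f,c=dot(256,'w7')
json.dump({k:np.array(v).tolist() for k,v in c.items()},open("w7.json","w"))
p=proj("wrist",[[574.5,145.5,153]],c);print(p)
x,y=np.clip(p[0].astype(int)-50,0,[540,380]);print(x,y)
cv2.imwrite("pics/E.png",cv2.resize(f[y:y+100,x:x+100],None,fx=6,fy=6,interpolation=cv2.INTER_CUBIC))
E
```

```text
13.25 [484.  208.  218.7] [ 1.7995e+02 -4.0000e-02 -8.8390e+01] [-0.7 -0.2 -7.8] 0.2644688918754384
[269, 21, 92, 101, 7233] [314.3  71.2] [574.1 210.3 256. ]
[277, 275, 78, 23, 1647] [315.7 286.3] [514.  208.3 256. ]
[[440.08478985  99.06178532]]
390 49
```

View pics/E.png

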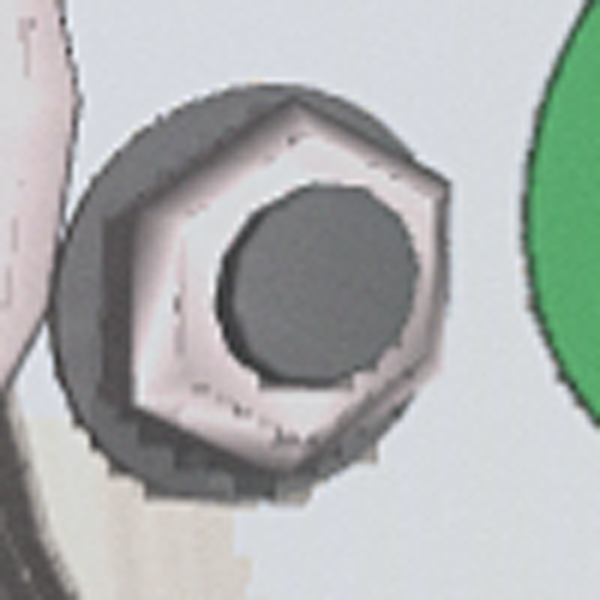

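The nut crop shows hexagon corners at about (297,100), (447,184), (442,367), (290,470), (135,405) and (137,215), and the stud end at (317,284).

```bash
python3 - <<'E'
from h import *
import json
c=json.load(open("w7.json"))
m=lambda X:(np.array(X,float)+.5)/6-.5+np.array([390,49])
H=at_z("wrist",m([(297,100),(447,184),(442,367),(290,470),(135,405),(137,215)]),153,c)
S=at_z("wrist",m([(317,284)]),163,c)[0]
C=H.mean(0);d=H-C;a=np.degrees(np.arctan2(d[:,1],d[:,0]))
print("stud",S,"hex",C,np.linalg.norm(d,axis=1).round(1),a.round(1),(a%60).round(1))
E
```

```text
stud [575.37032874 147.64520982 163.        ] hex [575.3007084  146.65226755 153.        ] [15.1 15.  15.  14.7 15.6 15.1] [   5.7  -53.6 -112.2 -172.7  127.4   67.4] [5.7 6.4 7.8 7.3 7.4 7.4]
```

The nut now sits at 7° mod 60, so it turned about 0.545 rad to about 0.63 rad absolute. That's in the window, and the remaining lag is play. I'll re-seat with the handle at 7° and carry on to the click in small steps.

Emit:
servo_tool:
  series: [0.0003,-0.02,0,1.5,0,-0.025,0,2,0,-0.02,0,2,0,-0.0086,0,0,0,0,-0.01,0,0,0,-0.008,0,0,0,-0.004,0,0,0,0,0]
  newtons: 100

```text
clock: 13.97
eef_pos: [483.7, 134.2, 195.6]
tcp_rot: [3.139, -0.0, -1.448]
contact_force: [-0.1, -0.3, -7.9]
opening: 0.262
```

Emit:
servo_tool:
  series: [0,0,-0.002,0,0,0,-0.002,0,0,0,-0.002,0,0,0,0,0]

```text
clock: 14.3
eef_pos: [484.7, 134.3, 191.0]
tcp_rot: [3.141, 0.0, -1.448]
contact_force: [0.5, 0.3, -7.9]
opening: 0.265
```

```bash
python3 mom.py
```

```text
14.3 F [ 0.5  0.3 -7.9] T [0.12 0.23 0.03] psi 7.04 M 0.006
```

Emit:
servo_tool:
  series: [0,0,-0.002,0,0,0,-0.002,0,0,0,0,0]

```text
clock: 14.55
eef_pos: [484.9, 134.3, 187.1]
tcp_rot: [-3.141, 0.001, -1.448]
contact_force: [1.6, 3.9, -7.3]
opening: 0.263
```

Emit:
servo_tool:
  series: [0,0,-0.001,0,0,0,-0.001,0,0,0,0,0]

```text
clock: 14.8
eef_pos: [484.9, 134.2, 185.3]
tcp_rot: [-3.141, 0.0, -1.448]
contact_force: [-0.2, 4.3, -6.1]
opening: 0.264
```

Sliding on freely. Down to the bottom.

Emit:
servo_tool:
  series: [0,0.0003,-0.0015,0,0,0,-0.0015,0,0,0,-0.0015,0,0,0,0,0]

```text
clock: 15.13
eef_pos: [484.7, 134.3, 180.8]
tcp_rot: [3.142, 0.0, -1.448]
contact_force: [-1.7, 2.8, -1.9]
opening: 0.259
```

Emit:
servo_tool:
  series: [0,0,-0.001,0,0,0,-0.0005,0,0,0,0,0]

```text
clock: 15.38
eef_pos: [484.4, 134.3, 180.1]
tcp_rot: [3.141, 0.0, -1.448]
contact_force: [-7.1, 1.7, 7.6]
opening: 0.264
```

```bash
python3 mom.py
```

```text
15.3833 F [-7.1  1.7  7.6] T [0.65 0.58 0.28] psi 7.02 M 0.056
```

Emit:
servo_tool:
  series: [-0.00033,0.00313,0,-2,0,0,0,0]

```text
clock: 15.55
eef_pos: [484.1, 137.6, 180.1]
tcp_rot: [3.141, 0.0, -1.485]
contact_force: [-8.3, 1.2, 6.3]
opening: 0.261
```

```bash
python3 mom.py
```

```text
15.55 F [-8.3  1.2  6.3] T [0.44 0.54 0.27] psi 4.91 M 0.101
```

Emit:
servo_tool:
  series: [-0.00022,0.00314,0,-2,0,0,0,0]

```text
clock: 15.72
eef_pos: [483.7, 140.9, 180.1]
tcp_rot: [3.141, 0.0, -1.52]
contact_force: [-8.2, 2.6, 6.3]
opening: 0.263
```

```bash
python3 mom.py
```

```text
15.7167 F [-8.2  2.6  6.3] T [0.59 0.63 0.36] psi 2.92 M 0.091
```

Emit:
servo_tool:
  series: [-0.00011,0.00315,0,-2,0,0,0,0]

```text
clock: 15.88
eef_pos: [483.5, 144.1, 180.1]
tcp_rot: [3.141, 0.0, -1.555]
contact_force: [-9.6, 2.9, 6.7]
opening: 0.264
```

```bash
python3 mom.py
```

```text
15.8833 F [-9.6  2.9  6.7] T [0.64 0.79 0.52] psi 0.93 M 0.246
```

Emit:
servo_tool:
  series: [0,0.00315,0,-2,0,0,0,0]

```text
clock: 16.05
eef_pos: [483.4, 147.2, 180.1]
tcp_rot: [3.141, 0.0, -1.589]
contact_force: [-9.6, 3.5, 8.2]
opening: 0.263
```

```bash
python3 mom.py
```

```text
16.05 F [-9.6  3.5  8.2] T [0.64 0.79 0.74] psi -1.04 M 0.445
```

Slack ran out at ψ≈2.5 and the moment is now rising elastically at about 0.1 N m/deg, which explains the earlier lag. Continue.

Emit:
servo_tool:
  series: [0.00011,0.00315,0,-2,0,0,0,0]

```text
clock: 16.22
eef_pos: [483.4, 150.1, 180.0]
tcp_rot: [3.141, -0.001, -1.623]
contact_force: [-9.0, 2.4, 8.3]
opening: 0.264
```

```bash
python3 mom.py
```

```text
16.2167 F [-9.   2.4  8.3] T [0.49 0.78 1.08] psi -3.0 M 0.903
```

Emit:
servo_tool:
  series: [0.00011,0.00236,0,-1.5,0,0,0,0]

```text
clock: 16.38
eef_pos: [483.5, 152.5, 180.1]
tcp_rot: [3.141, -0.001, -1.649]
contact_force: [-10.4, 1.4, 7.8]
opening: 0.266
```

```bash
python3 mom.py
```

```text
16.3833 F [-10.4   1.4   7.8] T [0.35 0.82 1.14] psi -4.46 M 1.082
```

Emit:
servo_tool:
  series: [0.00018,0.00235,0,-1.5,0,0,0,0]

```text
clock: 16.55
eef_pos: [483.7, 155.0, 180.1]
tcp_rot: [3.141, -0.0, -1.675]
contact_force: [-10.0, 2.5, 7.4]
opening: 0.26
```

```bash
python3 mom.py
```

```text
16.55 F [-10.    2.5   7.4] T [0.38 0.79 1.06] psi -5.97 M 0.927
```

Emit:
servo_tool:
  series: [0.00022,0.00235,0,-1.5,0,0,0,0]

```text
clock: 16.72
eef_pos: [484.0, 157.5, 180.1]
tcp_rot: [3.141, 0.0, -1.701]
contact_force: [-10.5, 3.4, 6.9]
opening: 0.262
```

```bash
python3 mom.py
```

```text
16.7167 F [-10.5   3.4   6.9] T [0.51 0.81 0.97] psi -7.49 M 0.788
```

The moment peaked at about 1.05 and is now falling, so the wrench is clicking. Carry on until it reads about 0.55.

Emit:
servo_tool:
  series: [0.00028,0.00234,0,-1.5,0,0,0,0]

```text
clock: 16.88
eef_pos: [484.3, 160.0, 180.1]
tcp_rot: [3.141, 0.0, -1.728]
contact_force: [-9.8, 5.3, 6.7]
opening: 0.261
```

```bash
python3 mom.py
```

```text
16.8833 F [-9.8  5.3  6.7] T [0.6  0.88 0.87] psi -9.0 M 0.542
```

Emit:
servo_tool:
  series: [0.00034,0.00233,0,-1.5,0,0,0,0]

```text
clock: 17.05
eef_pos: [484.7, 162.4, 180.1]
tcp_rot: [3.141, 0.001, -1.754]
contact_force: [-9.2, 4.8, 6.4]
opening: 0.262
```

```bash
python3 mom.py
```

```text
17.05 F [-9.2  4.8  6.4] T [0.74 0.86 0.75] psi -10.51 M 0.472
```

The moment is down to 0.47, so the click joint is at about 0.11 rad. Hold briefly, then unwind into the slack.

Emit:
servo_tool:
  series: [0,0,0,0,0,0,0,0,-0.00072,-0.00451,0,2.9,-0.00049,-0.00454,0,2.9,-0.00026,-0.00456,0,2.9,-3e-05,-0.00456,0,2.9,0.0002,-0.00456,0,2.9,0,0,0,0]

```text
clock: 17.72
eef_pos: [484.1, 138.7, 180.1]
tcp_rot: [-3.141, 0.0, -1.498]
contact_force: [-7.1, 5.3, 3.8]
opening: 0.27
```

```bash
python3 mom.py
```

```text
17.7167 F [-7.1  5.3  3.8] T [1.05 0.47 0.57] psi 4.2 M 0.053
```

Emit:
servo_tool:
  series: [0,0,0.002,0,0,0,0.003,0,0,0,0.004,0,0,0,0.004,0,0,0,0.006,0,0,0,0.012,0,0,0,0.016,0,0,0,0,0]

```text
clock: 18.38
eef_pos: [485.3, 138.9, 229.0]
tcp_rot: [-3.138, -0.0, -1.501]
contact_force: [1.0, 0.7, -6.7]
opening: 0.264
```

It came off cleanly. On the way back I'll shift aside 70 mm for a numeric and visual check of the nut and of how the wrench lies in the hand.

Emit:
servo_tool:
  series: [0,-0.035,0,0,0,-0.035,0,0,0,0,0,0,0,0,0,0]

```text
clock: 18.72
eef_pos: [483.5, 67.1, 225.8]
tcp_rot: [3.141, -0.001, -1.504]
contact_force: [0.3, 0.4, -8.3]
opening: 0.261
```

```bash
python3 - <<'E'
from dot import *
import json
f,c=dot(262,'w8')
json.dump({k:np.array(v).tolist() for k,v in c.items()},open("w8.json","w"))
p=proj("wrist",[[575,146,153]],c);print(p)
x,y=np.clip(p[0].astype(int)-50,0,[540,380]);print(x,y)
cv2.imwrite("pics/F.png",cv2.resize(f[y:y+100,x:x+100],None,fx=6,fy=6,interpolation=cv2.INTER_CUBIC))
E
```

```text
18.7167 [483.5  67.1 225.8] [ 1.7995e+02 -4.0000e-02 -8.6150e+01] [ 0.3  0.4 -8.3] 0.2608901505173149
[269, 21, 92, 101, 7228] [314.3  71.2] [573.5  73.  262. ]
[277, 269, 78, 29, 1646] [316.  286.3] [512.9  68.5 262. ]
[[177.85522567  83.37878905]]
127 33
```

View pics/F.png

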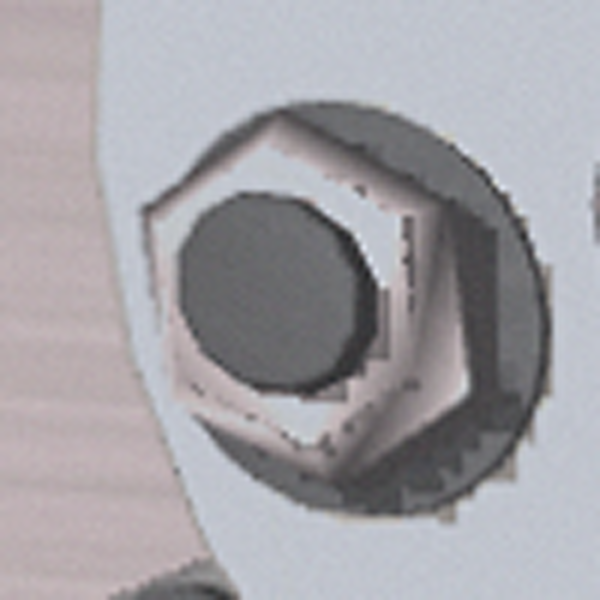

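Nut crop: corners at about (280,110), (440,205), (468,385), (335,478), (180,400) and (147,212). No slip of the wrench in the hand: the dot is at (314.3,71.2), as before. I'll compute the nut angle and head back.

```bash
python3 - <<'E'
from h import *
import json
c=json.load(open("w8.json"))
m=lambda X:(np.array(X,float)+.5)/6-.5+np.array([127,33])
H=at_z("wrist",m([(280,110),(440,205),(468,385),(335,478),(180,400),(147,212)]),153,c)
C=H.mean(0);d=H-C;a=np.degrees(np.arctan2(d[:,1],d[:,0]))
print("hex",C,np.linalg.norm(d,axis=1).round(1),a.round(1),(a%60).round(1))
E
```

```text
hex [575.34369049 145.88499379 153.        ] [15.1 14.5 15.  14.7 14.9 15. ] [   6.5  -54.  -113.3 -173.6  127.4   65.8] [6.5 6.  6.7 6.4 7.4 5.8]
```

Emit:
servo_tool:
  series: [-0.00205,-0.0372,0,1.05,-0.00205,-0.0372,0,1.05,-0.00205,-0.0372,0,1.05,-0.00205,-0.0372,0,1.05,-0.00205,-0.0372,0,1.05,-0.00205,-0.0372,0,1.05,-0.00205,-0.0372,0,1.05,-0.00205,-0.0372,0,1.05]

```text
clock: 19.43
eef_pos: [467.5, -229.8, 226.0]
tcp_rot: [3.141, 0.0, -1.352]
contact_force: [1.2, -0.2, -7.7]
opening: 0.263
```

Emit:
servo_tool:
  series: [-0.00205,-0.0372,0,1.05,-0.00205,-0.0372,0,1.05,-0.00205,-0.0372,0,1.05,0,0,0,0,0,0,0,0]

```text
clock: 19.85
eef_pos: [461.5, -341.6, 225.6]
tcp_rot: [3.141, 0.0, -1.301]
contact_force: [-0.4, 1.6, -8.0]
opening: 0.261
```

Emit:
servo_tool:
  series: [0,0,-0.035,0,0,0,-0.035,0,0,0,-0.035,0,0,0,-0.025,0,0,0,-0.01,0,0,0,0,0,0,0,0,0]

```text
clock: 20.43
eef_pos: [462.2, -339.7, 86.8]
tcp_rot: [-3.142, 0.0, -1.298]
contact_force: [0.4, -1.7, -7.3]
opening: 0.264
```

```bash
python3 - <<'E'
from dot import *
dot(122,'w9')
E
```

```text
20.4333 [ 462.2 -339.7   86.8] [-1.800e+02  1.000e-02 -7.438e+01] [ 0.4 -1.7 -7.3] 0.263706155633952
[269, 21, 91, 102, 7232] [314.1  71.3] [ 549.  -315.5  122. ]
[277, 270, 78, 28, 1682] [315.1 286.2] [ 490.  -332.3  122. ]
```

The nut is at 6.5° mod 60, about 0.64 rad and inside 0.52–0.76. The dot is within 0.7 mm of where it lay above the cradle. Lower it.

Emit:
servo_tool:
  series: [0,0,-0.01,0,0,0,-0.008,0,0,0,-0.005,0,0,0,-0.004,0,0,0,-0.003,0,0,0,-0.002,0,0,0,0,0]

```text
clock: 21.07
eef_pos: [461.3, -340.3, 54.6]
tcp_rot: [3.141, 0.0, -1.299]
contact_force: [-1.0, 1.1, -3.2]
opening: 0.266
```

Emit:
servo_tool:
  series: [0,0,-0.0005,0,0,0,-0.0005,0,0,0,0,0]

```text
clock: 21.32
eef_pos: [461.4, -340.3, 54.3]
tcp_rot: [3.142, -0.0, -1.299]
contact_force: [-3.6, 2.2, 8.9]
opening: 0.264
```

It rests on the notches at the same reading as at the grasp. Open, wait, and lift clear.

Emit:
servo_tool:
  series: [0,0,0,0,0,0,0,0,0,0,0,0,0,0,0,0,0,0,0,0,0,0,0,0,0,0,0,0,0,0,0,0]
  gripper: 0.085

```text
clock: 21.98
eef_pos: [461.5, -340.3, 53.2]
tcp_rot: [-3.142, -0.0, -1.299]
contact_force: [-0.5, 0.4, 0.4]
opening: 0.999
```

Emit:
servo_tool:
  series: [0,0,0.01,0,0,0,0.02,0,0,0,0.035,0,0,0,0.035,0,0,0,0.035,0,0,0,0,0,0,0,0,0]

```text
clock: 22.57
eef_pos: [462.7, -341.2, 191.3]
tcp_rot: [-3.138, -0.004, -1.299]
contact_force: [-0.5, 0.0, -1.3]
opening: 1.001
```

```bash
python3 - <<'E'
from dot import *
f,c=dot(89,'w10')
t=grab_frame("top");a=cv2.imread("pics/top0.png")
for n,(x,y,w,h) in dict(can=(145,295,65,50),stub=(345,145,40,45),collar=(175,170,50,50),wrench=(435,225,70,110)).items():
    print(n,cv2.absdiff(t,a)[y:y+h,x:x+w].mean().round(2))
cv2.imwrite("pics/fin.png",np.hstack([t[:360,:400],cv2.resize(f[40:400,200:440],(240,360))]))
E
```

```text
22.5667 [ 462.7 -341.2  191.3] [-179.81   -0.24  -74.43] [-0.5  0.  -1.3] 1.0014562686276924
[295, 83, 38, 41, 1230] [313.4 102.6] [ 548.2 -316.6   89. ]
[296, 196, 36, 12, 367] [313.6 201.5] [ 488.8 -333.2   89. ]
[299, 368, 31, 7, 217] [314. 371.] [ 360.9 -369.1   89. ]
can 5.58
stub 5.41
collar 6.5
wrench 29.13
```

View pics/fin.png

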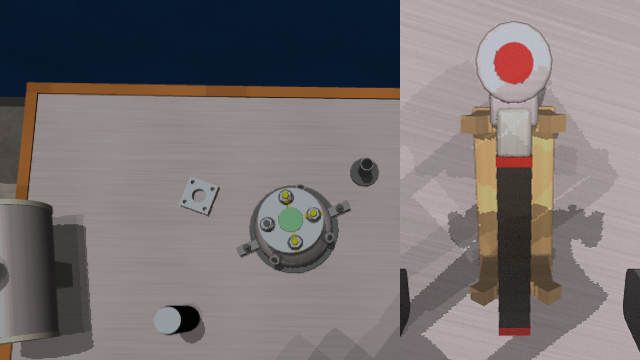

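The final view shows the wrench lying in both notches. The dot is back at (548.2,-316.6), against (548.2,-315.7) before, and the can, stub and collar are where they stood.

```bash
python3 -c "
from rig import *
print(sign_off())"
```

```text
the job is handed in; nothing more can be done
None
```

The job is handed in, at about 22.6 s of the 72 s allowed; no verdict is reported. I seated the wrench on the unmarked nut and turned it clockwise until it clicked, then laid it back in its cradle.

- **Click:** The turning moment rose to about 1.05 N m and then fell to about 0.47 N m, which puts the click joint at about 0.11 rad. I stopped there, well short of the 0.18 rad stop.
- **Nut angle:** Read off the wrist picture, the nut ended at about 0.64 rad, inside the 0.52–0.76 window. This depends on my own reading of the hexagon corners and is good to about ±0.03 rad.
- **Wrench in cradle:** The red dot is within about 1 mm of where it started, and the wrench lies in both notches. The gripper is open and clear of it.
- **Bystanders:** Can, stub and collar look unmoved in the final top view.
- **Disagreement on the way:** On the first turn the handle angle suggested the nut was further round than the moment did. I lifted the wrench off and found the nut at about 0.63 rad; the rest was play and flex in the grip. I re-seated it and finished the turn.
- **First seating:** The socket caught on the nut's bevel, with up to about 26 N of force change at the wrist, until I shifted it about 3 mm. That is below the 50 N limit.

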